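Snap a specimen box shut and hold it over the tag reader

TASK

The orange lid lies loose and proud on the blue specimen box: press it straight down until it is fully home and level. Then grip the closed box, lift it clear over the rack of tubes in the middle of the bench without disturbing anything, and bring it to the tag reader, level and with its long side along the long side of the dark window, hovering centred about 15 mm above the window without ever touching the reader. Finish like that, still holding the box in the air: do not put it down or let go.

Things in the scene. Friction and masses are not known exactly. Their poses are not given: they have to be found in the camera images.
- box_centre (a point): Centre of the blue specimen box, 27 mm above its underside (closed height 55 mm). Loose, about 0.2 kg. Blue body 54 mm wide (x) by 84 mm long (y), straight sides up to a shoulder at 40 mm; above it a white neck 42 x 72 mm up to 52 mm. z up. Grip across the 54 mm width on the blue sides; the lid is narrower, so fingers pass down beside it.
- lid_top (a point): Centre of the orange lid's top face; rigid cap 49 x 79 x 15 mm (x, y, z as the box), loose, 30 g. At first it rests level on four sprung beads of the neck, its top 34 mm above the box centre. Pressed at the centre of its top with about 10 to 20 N it snaps down; fully home its rim rests on the shoulder and its top is 28 mm above the box centre.
- window (a point): Centre of the dark window, on the top face of the tag reader, 30 mm above the bench. The reader is a fixed flat grey box, 124 mm (x) by 150 mm (y), 30 mm high; the flush window is 60 mm (x) by 90 mm (y) with a white border. With the box hovering 15 mm above it, the box centre is 42 mm above this point. The box may face either way round.
- rack: Open white wire tube rack standing between the box and the reader, 46 mm (its x) by 131 mm (its y) by 55 mm, loose; origin at the centre of its underside. It is long roughly away from the robot. It holds four tubes whose caps reach about 92 mm above the bench.
- tube_0: Sample tube with a red cap in the rack, 16 mm in diameter, 87 mm tall, origin at its lower end. Leave alone.
- tube_4: Sample tube with a purple cap in the rack, same size, origin at its lower end. Leave alone.
- tube_2: Sample tube with a white cap in the rack, same size, origin at its lower end. Leave alone.
- tube_5: Sample tube with a red cap in the rack, same size, origin at its lower end. Leave alone.
- cassette: Dark grey tube cassette, 31 x 133 x 68 mm, loose, standing behind the rack; origin at the centre of its underside. Leave alone.
- tips: Pink pipette tip box with a clear lid, 99 x 123 x 90 mm, loose, at the far left; origin at the centre of its underside. Leave alone.
- box: The blue specimen box itself; origin at the centre of its underside, axes as for its centre.
- lid: The orange lid; origin at the centre of its rim's lower edge, 15 mm below its top.
- reader: The tag reader; origin at the centre of its underside, axes as for its window.
Not all that is in view belongs to the job. Of the things shaped like the lid, the orange one is meant.

How it is judged:
By the outcome, as a careful person would: the job done as asked, in the order asked, and still so for the second after the job is handed in, while the arm keeps its last pose, push and grip.
It also fails if it takes over 58 s, if anything falls off the work surface, if the arm or the gripper's body presses on something with over 40 N, if the wrist force passes 120 N, or if a joint passes its speed limit or range.

ROBOT

A 7-joint arm with a two-finger parallel gripper is mounted at the origin on a cart in front of the work surface, level with it; the furniture and walls round the work are solid. World frame = base frame: x ahead of the robot, y to its left, z up, the work surface at z = 0. Lengths are in m, angles in rad, forces in N, time in s.
With the tool pointing down it reaches from about 0.4 to 0.85 m from the base axis. Payload 4.5 kg.
Tool frame: the origin (TCP) lies on the centre line of the jaws, within the pads' length; the fingertips stand 25 mm ahead of it and the grasp point (between the pads) lies 6 mm ahead of it; z points along the fingers, y is the direction in which the jaws open and shut (so a half turn about z gives the same grasp; the last joint's range is limited). The gripper opens to 88 mm and grips with 3 to 60 N. Pads are 18 mm wide; open, the fingers measure 123 mm over their backs; the gripper's body (75 mm by 187 mm) begins 45 mm behind the grasp point.
Start: joints at [1.363, 0.689, -0.195, 1.565, 0.157, 0.902, -0.215], TCP at [0.15, -0.607, 0.264] pointing down, gripper open.
Joint ranges: [-3.01, 3.01], [-0.46, 2.08], [-1.47, 1.51], [0.13, 2.56], [-1, 4.14], [0.04, 2.09], [-2.66, 2.66]. Speed limits (rad/s): [2.57, 2.57, 3.14, 3.14, 3.14, 3.14, 3.14].

INTERFACE

Orientations are given as a unit quaternion [x, y, z, w].
In Python, from plant import r, eyes gives the robot as it stands.
- The arm moves only by the tool servo_tool, never from a script. Its argument "deltas" is a list of rows, each an object of numbers: "dx", "dy", "dz": the shift along the tool's x, y, z in units of 60 mm (1.0 is 60 mm); "ax", "ay", "az": the turn, a rotation vector about the tool's x, y, z in units of 6 degrees (1.0 is 6 degrees); "hand": the finger opening in mm, from 0 to 88.1. A call has 1 to 10 rows; each row is the pose to reach, as a shift and turn from the pose commanded when the call began, along the tool's axes at that moment; what a row does not reach only later rows make up. A row lasts 1/8 s, in which the tool goes at most 62.5 mm and 10.7 degrees, less where a joint would pass 70% of its speed; a pose out of reach is approached as far as the arm can. A call with a gripper value outside its range is refused whole. The fingers move at their own pace and stop on an object; "newtons" is the grip in N (left out, the last holds). Time passes only in rows, so rows that repeat a pose let the fingers close. It gives the time, the measured TCP pose, the force and the opening at its end, in the units of the state.
- r.get_state(): the state, without advancing time (a new reading comes with each control period).
- eyes.snapshot(name): name is "scene" or "top" or "wrist"; returns (picture, depth): 420x560x3 uint8, red, green, blue; 420x560 float32, m along the optical axis (not along the pixel's ray), 0 where there is no reading.
- eyes.camera_model(name): a dict with "fx", "fy", "cx", "cy" (pixels), "pose" (4x4, takes a point from camera to world coordinates). Camera axes: x right, y up, looking along -z (the intrinsics and any distortion apply to the point x, -y, -z); pixel columns grow to the right and rows downward; lengths in m; the calibration is good to about 2 mm. A picture is of the moment at which its call begins: read the wrist's pose just before it. camera_model takes no time and is no camera call; for the wrist camera it gives the pose at the moment of the call.
- r.finish_job(): hands the job in, once; it reports no verdict.
The state is a dict: "clock": time; "q": joint angles; "qd": joint speeds; "joint_torque": joint torques, N m; "tool_pos": TCP position; "eef_rot": TCP orientation; "contact_force": force on the tool from outside, world axes, zero at the start; "moment": the same for the moment, N m; "opening": opening from 0.0 (shut) to 1.0 (fully open).
Only numpy, scipy, OpenCV 4.12 (cv2) and the standard library are available. Lean on these libraries where they do the work, as an engineer would, in place of code of your own. Each camera call takes 0.05 s, during which the arm holds its last target.

## Working session

There is one attempt and no reset: what is moved stays moved. The work goes in short steps, Python scripts to look and compute and a tool call to move; the robot and the scene stay as the last step left them, time stands still between calls to the robot, and variables do not carry over. Pictures are saved under pics/ and viewed, and the job is handed in when it is done.

Besides the shell and the picture viewer there is one more tool, called as name([rows], argument=value, ...), one row to a line, values as JSON. servo_tool: Moves the arm, as the interface text tells. Its arguments: {"type":"object","properties":{"deltas":{"type":"array","items":{"type":"object","properties":{"dx":{"type":"number"},"dy":{"type":"number"},"dz":{"type":"number"},"ax":{"type":"number"},"ay":{"type":"number"},"az":{"type":"number"},"hand":{"type":"number"}}}},"newtons":{"type":"number"}},"required":["deltas"]}

```bash
mkdir -p pics; ls
python3 - <<'E'
from plant import r, eyes
import cv2, numpy as np, pickle
s=r.get_state(); print(s)
for n in ("scene","top"):
    im,d=eyes.snapshot(n); m=eyes.camera_model(n)
    pickle.dump((im,d,m),open(f'{n}0.pkl','wb'))
    cv2.imwrite(f'pics/{n}0.png',im[:,:,::-1]); print(n,m)
E
```

```text
pics
{'clock': 0.0, 'q': array([ 1.36278666,  0.68997893, -0.19455531,  1.56636682,  0.1573121 ,
        0.90251788, -0.21511133]), 'qd': array([-0.00089103, -0.00141976, -0.00167786,  0.00068551,  0.00056946,
       -0.00012881,  0.00059993]), 'joint_torque': array([ 2.68635031e-04, -5.27574742e+01, -1.26694858e+00, -1.53436428e+01,
       -5.26441529e-02,  6.60542952e-03,  1.73307062e-04]), 'tool_pos': array([ 0.14948916, -0.60623541,  0.26290814]), 'eef_rot': array([ 9.92692520e-01,  1.20667653e-01, -1.74297368e-04, -9.21030513e-04]), 'contact_force': array([-0.35583322, -0.16421411, -0.04844325]), 'moment': array([ 0.02683263, -0.02926718,  0.02943613]), 'opening': 0.9992820061852428}
scene {'fx': 546.842555716146, 'fy': 546.842555716146, 'cx': 282.42657751163426, 'cy': 212.70205724246162, 'pose': array([[-5.64544802e-01,  4.86322255e-01, -6.66918159e-01,
        -4.70379645e-01],
       [-8.25401980e-01, -3.33467402e-01,  4.55533823e-01,
         7.59345190e-01],
       [-8.59230142e-04,  8.07644821e-01,  5.89668641e-01,
         9.39761713e-01],
       [ 0.00000000e+00,  0.00000000e+00,  0.00000000e+00,
         1.00000000e+00]])}
top {'fx': 411.8143922147508, 'fy': 411.8143922147508, 'cx': 274.79099537975054, 'cy': 205.3301235009858, 'pose': array([[-0.01579506,  0.98678835, -0.16124291,  0.31733323],
       [-0.99984891, -0.01441727,  0.00971128,  0.09449578],
       [ 0.0072583 ,  0.16137194,  0.98686697,  1.33432788],
       [ 0.        ,  0.        ,  0.        ,  1.        ]])}
```

View pics/scene0.png

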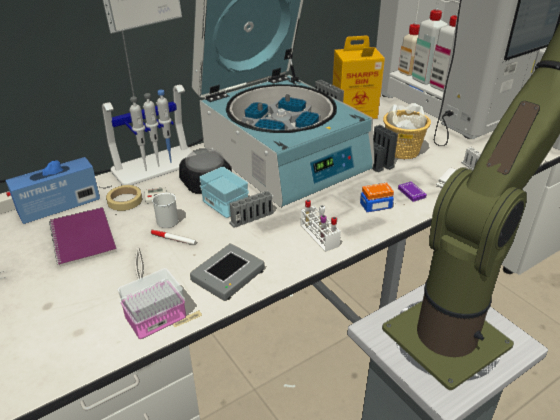

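View pics/top0.png

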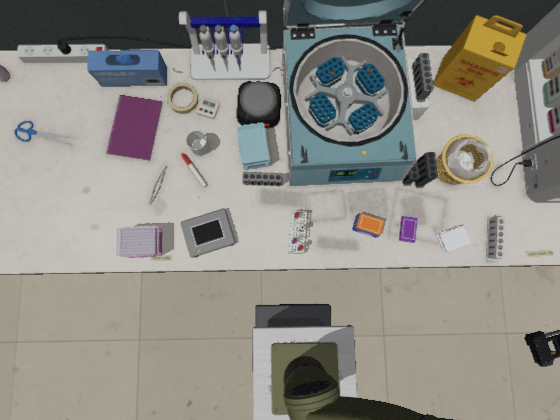

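The orange lid on the blue box is at scene (377,197) and top (369,224). The other lid-like things are purple at top (408,229), white at (455,238) and light blue at (255,145). The reader is at top (209,232), and the rack at (300,230) stands between it and the box. Next I'll measure these and take a close crop.

```bash
cat > h.py <<'E'
import numpy as np, cv2, pickle
def cloud(d,m):
    H,W=d.shape; v,u=np.mgrid[0:H,0:W].astype(float)
    P=np.stack([(u-m['cx'])/m['fx']*d,-(v-m['cy'])/m['fy']*d,-d],-1)
    return P@m['pose'][:3,:3].T+m['pose'][:3,3]
def proj(p,m):
    c=(np.asarray(p)-m['pose'][:3,3])@m['pose'][:3,:3]
    return np.stack([m['cx']+m['fx']*c[...,0]/-c[...,2], m['cy']+m['fy']*c[...,1]/c[...,2]],-1)
def rect(P):
    r=cv2.minAreaRect((P[:,:2]*1000).astype(np.float32)); return r
E
python3 - <<'E'
from h import *
for n in ('top','scene'):
    im,d,m=pickle.load(open(f'{n}0.pkl','rb')); W=cloud(d,m)
    print(n,{k:m[k] for k in m if k not in('pose','fx','fy','cx','cy')})
    hsv=cv2.cvtColor(im,cv2.COLOR_RGB2HSV)
    reg={'top':(350,205,390,242),'scene':(355,178,400,215)}[n]
    u0,v0,u1,v1=reg; sl=np.s_[v0:v1,u0:u1]
    h=hsv[sl]; w=W[sl]
    mk=(h[...,0]<20)&(h[...,1]>150)&(h[...,2]>120)
    P=w[mk]; z=P[:,2]; top=P[z>np.percentile(z,80)-.006]
    print('lid',mk.sum(),np.percentile(z,[5,50,90]),rect(top),top.mean(0))
    mk=(h[...,0]>100)&(h[...,0]<125)&(h[...,1]>120); P=w[mk]; print('blue',P.min(0),P.max(0))
    # reader
    u0,v0,u1,v1={'top':(175,200,245,265),'scene':(185,240,270,300)}[n]; sl=np.s_[v0:v1,u0:u1]
    w=W[sl];mk=(w[...,2]>.02)&(w[...,2]<.04); P=w[mk]; print('reader',mk.sum(),rect(P),np.median(P[:,2]))
    mk&=im[sl].max(-1)<60; mk=cv2.morphologyEx(mk.astype(np.uint8),cv2.MORPH_OPEN,np.ones((3,3)))>0
    P=w[mk]; print('win',mk.sum(),rect(P))
    u0,v0,u1,v1={'top':(283,200,318,262),'scene':(295,195,345,250)}[n]; sl=np.s_[v0:v1,u0:u1]
    w=W[sl];mk=(w[...,2]>.03)&(w[...,2]<.15); P=w[mk]; print('rack',rect(P),P.min(0),P.max(0))
    c={'top':(340,195,480,265),'scene':(290,160,440,260)}[n]
    cv2.imwrite(f'pics/{n}c.png',cv2.resize(im[c[1]:c[3],c[0]:c[2],::-1],None,fx=5,fy=5,interpolation=cv2.INTER_CUBIC))
    print('bench',np.median(W[230:260,320:345,2]) if n=='top' else '')
E
```

```text
top {}
lid 297 [0.05600047 0.06001817 0.06322882] ((416.6781005859375, -72.64845275878906), (81.07488250732422, 380.3331604003906), 18.692289352416992) [ 0.46214885 -0.21194816  0.06465534]
blue [ 0.42614505 -0.23881512  0.02800691] [ 0.49790665 -0.16635768  0.05403779]
reader 1753 ((447.4599304199219, 298.7940673828125), (119.8342056274414, 150.3618927001953), 17.046920776367188) 0.028924727123101013
win 455 ((448.8206787109375, 297.6500549316406), (54.85739517211914, 85.14791107177734), 16.591533660888672)
rack ((442.79443359375, 12.296977996826172), (44.52499771118164, 130.8822784423828), 84.1783447265625) [ 0.37579444 -0.01602207  0.03027857] [0.50773953 0.04012584 0.09447478]
bench -0.0006228887876105205
scene {}
lid 330 [0.04949533 0.0607924  0.06405799] ((463.1631774902344, -211.14840698242188), (81.10277557373047, 50.46682357788086), 69.98268127441406) [ 0.46158037 -0.21060377  0.06183948]
blue [-0.47037964 -0.24293554  0.00279476] [0.50061292 0.75934519 0.93976171]
reader 2106 ((450.1697692871094, 299.1673278808594), (126.91045379638672, 152.18406677246094), 16.7152099609375) 0.031244209353967156
win 500 ((449.17022705078125, 298.59710693359375), (57.62437438964844, 88.16431427001953), 17.773164749145508)
rack ((490.5987548828125, 5.281803131103516), (51.190284729003906, 231.37339782714844), 82.28024291992188) [ 0.3751092  -0.03556845  0.03000789] [0.60357004 0.04292112 0.09712917]
bench
```

Run:
```python
from plant import r, eyes
import cv2,numpy as np
s=r.get_state();im,d=eyes.snapshot('wrist'); m=eyes.camera_model('wrist'); print(m)
from scipy.spatial.transform import Rotation as R
T=np.eye(4);T[:3,:3]=R.from_quat(s['eef_rot']).as_matrix();T[:3,3]=s['tool_pos'];print(np.linalg.inv(T)@m['pose'],T)
cv2.imwrite('pics/w0.png',im[:,:,::-1])
```

```text
{'fx': 357.1868965881032, 'fy': 357.1868965881032, 'cx': 283.3578371657575, 'cy': 207.47660280309765, 'pose': array([[ 2.39077789e-01,  9.28932287e-01,  2.82712957e-01,
         2.22821136e-01],
       [-9.71000246e-01,  2.28893069e-01,  6.90397419e-02,
        -5.89168068e-01],
       [-5.77791074e-04, -2.91020220e-01,  9.56716728e-01,
         3.84193826e-01],
       [ 0.00000000e+00,  0.00000000e+00,  0.00000000e+00,
         1.00000000e+00]])}
[[-4.55488726e-04  9.56754709e-01  2.90895546e-01  7.52937005e-02]
 [ 9.99999370e-01  7.34307932e-04 -8.49322503e-04  7.11202373e-04]
 [-1.02620021e-03  2.90894975e-01 -9.56754441e-01 -1.21192757e-01]
 [ 0.00000000e+00  0.00000000e+00  0.00000000e+00  1.00000000e+00]] [[ 9.70891383e-01  2.39519646e-01 -5.10484187e-04  1.49486917e-01]
 [ 2.39520155e-01 -9.70890193e-01  1.52620467e-03 -6.06326962e-01]
 [-1.30068089e-04 -1.60405021e-03 -9.99998705e-01  2.63012159e-01]
 [ 0.00000000e+00  0.00000000e+00  0.00000000e+00  1.00000000e+00]]
```

View pics/scenec.png

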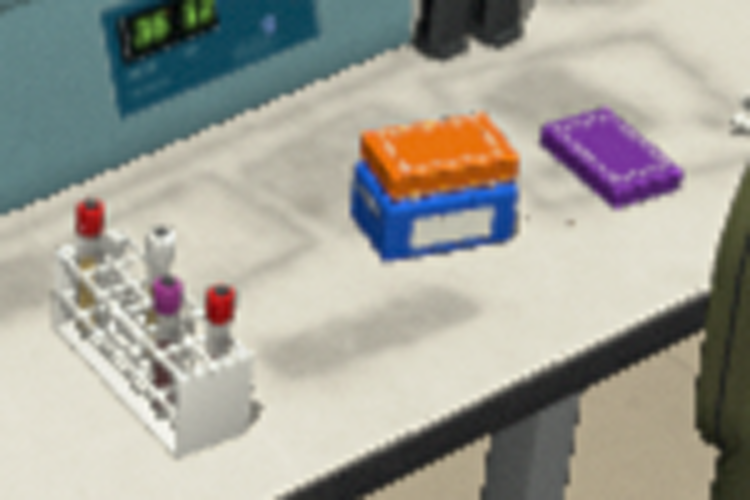

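View pics/w0.png

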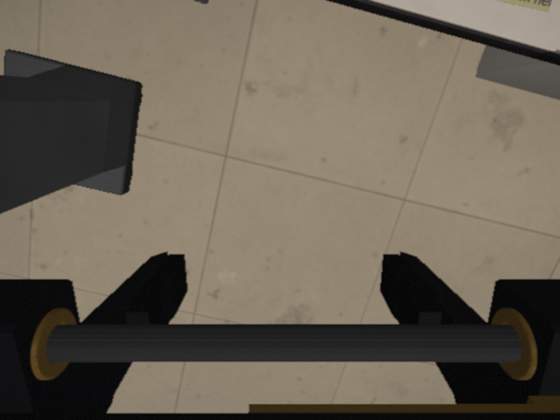

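Candidates in the scene picture are orange on blue (377,197), purple (411,190), and the light blue lid (224,188). The crop confirms orange on the blue box, with the white neck hidden. The purple lid lies separately on the bench. Next I'll compute the approach.

```bash
cat >> h.py <<'E'
from scipy.spatial.transform import Rotation as R
def plan(s,p,ang):  # p TCP target, ang = world angle (deg) of tool y ; tool down
    R0=R.from_quat(s['eef_rot']); a=np.deg2rad(ang)
    y=np.array([np.cos(a),np.sin(a),0]); z=np.array([0,0,-1.]); x=np.cross(y,z)
    Rt=R.from_matrix(np.stack([x,y,z],1))
    d=R0.inv().apply(np.asarray(p)-s['tool_pos'])/.06
    rv=np.rad2deg((R0.inv()*Rt).as_rotvec())/6
    print('d',d.round(3),'a',rv.round(3)); return d,rv
def pose(s):
    M=R.from_quat(s['eef_rot']).as_matrix(); print('t',s['clock'],'p',s['tool_pos'].round(4),'yang',np.rad2deg(np.arctan2(M[1,1],M[0,1])).round(2),'z',M[:,2].round(4),'F',s['contact_force'].round(2),'op',round(s['opening'],3)*88.1)
E
python3 -c "
from h import *
from plant import r
s=r.get_state();pose(s);plan(s,[.463,-.211,.24],-20)"
```

```text
t 0.15 p [ 0.1495 -0.6064  0.2631] yang -76.14 z [-5.0e-04  1.3e-03 -1.0e+00] F [-0.33  0.09 -0.26] op 87.83569999999999
d [ 6.651 -5.146  0.391] a [-1.300e-02 -5.000e-03 -9.357e+00]
```

servo_tool([
  {"dx":0.3,"dy":-0.25,"dz":0,"az":-0.4,"hand":0},
  {"dx":1.0,"dy":-0.8,"dz":0,"az":-1.4,"hand":0},
  {"dx":1.8,"dy":-1.4,"dz":0,"az":-2.5,"hand":0},
  {"dx":2.6,"dy":-2.0,"dz":0,"az":-3.7,"hand":0},
  {"dx":3.4,"dy":-2.65,"dz":0.1,"az":-4.8,"hand":0},
  {"dx":4.2,"dy":-3.25,"dz":0.2,"az":-5.9,"hand":0},
  {"dx":5.0,"dy":-3.87,"dz":0.3,"az":-7.0,"hand":0},
  {"dx":5.8,"dy":-4.5,"dz":0.4,"az":-8.2,"hand":0},
  {"dx":6.4,"dy":-4.95,"dz":0.4,"az":-9.0,"hand":0},
  {"dx":6.65,"dy":-5.15,"dz":0.4,"az":-9.36,"hand":0},
])

```text
schema error: expected keys dx, dy, dz, ax, ay, az, hand
```

servo_tool([
  {"hand":0},
  {"hand":0},
])

```text
schema error: expected keys dx, dy, dz, ax, ay, az, hand
```

```bash
cat > snap.py <<'E'
import sys
from h import *
from plant import r,eyes
n,cam=sys.argv[1],sys.argv[2]
s=r.get_state(); m=eyes.camera_model(cam); im,d=eyes.snapshot(cam); pose(s)
pickle.dump((im,d,m,s),open(n+'.pkl','wb')); cv2.imwrite(f'pics/{n}.png',im[:,:,::-1])
E
python3 snap.py w1 wrist
```

```text
t 0.15 p [ 0.1495 -0.6064  0.2631] yang -76.14 z [-5.0e-04  1.3e-03 -1.0e+00] F [-0.33  0.09 -0.26] op 87.83569999999999
```

View pics/w1.png

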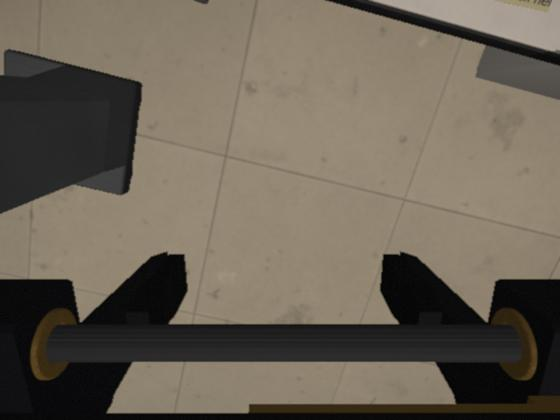

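The rows were refused because every key is required, and nothing moved. I'll resend with all keys.

servo_tool([
  {"dx":0.3,"dy":-0.25,"dz":0,"ax":0,"ay":0,"az":-0.4,"hand":0},
  {"dx":1.0,"dy":-0.8,"dz":0,"ax":0,"ay":0,"az":-1.4,"hand":0},
  {"dx":1.8,"dy":-1.4,"dz":0,"ax":0,"ay":0,"az":-2.5,"hand":0},
  {"dx":2.6,"dy":-2.0,"dz":0,"ax":0,"ay":0,"az":-3.7,"hand":0},
  {"dx":3.4,"dy":-2.65,"dz":0.1,"ax":0,"ay":0,"az":-4.8,"hand":0},
  {"dx":4.2,"dy":-3.25,"dz":0.2,"ax":0,"ay":0,"az":-5.9,"hand":0},
  {"dx":5.0,"dy":-3.87,"dz":0.3,"ax":0,"ay":0,"az":-7.0,"hand":0},
  {"dx":5.8,"dy":-4.5,"dz":0.4,"ax":0,"ay":0,"az":-8.2,"hand":0},
  {"dx":6.4,"dy":-4.95,"dz":0.4,"ax":0,"ay":0,"az":-9.0,"hand":0},
  {"dx":6.65,"dy":-5.15,"dz":0.4,"ax":0,"ay":0,"az":-9.36,"hand":0},
])

```text
clock: 1.45
tool_pos: [0.4647, -0.2088, 0.2398]
eef_rot: [0.818, 0.576, 0.001, -0.0]
contact_force: [-0.0, -0.2, 0.4]
opening: 0.002
```

servo_tool([
  {"dx":0,"dy":0,"dz":0,"ax":0,"ay":0,"az":0,"hand":0},
  {"dx":0,"dy":0,"dz":0,"ax":0,"ay":0,"az":0,"hand":0},
])

```text
clock: 1.7
tool_pos: [0.4615, -0.2135, 0.2395]
eef_rot: [0.82, 0.572, -0.001, 0.0]
contact_force: [-0.4, 0.4, -0.2]
opening: 0.002
```

```bash
python3 snap.py w1 wrist
```

```text
t 1.7 p [ 0.4615 -0.2135  0.2395] yang -20.22 z [-0.0017 -0.0015 -1.    ] F [-0.35  0.37 -0.19] op 0.1762
```

View pics/w1.png

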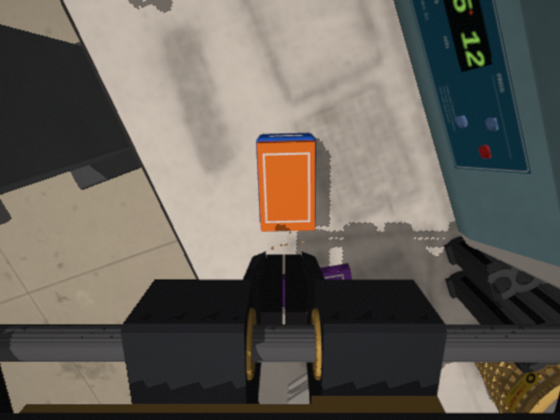

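The orange lid shows fully at columns 258–316, rows 138–231, just above the closed fingertips.

```bash
cat > lid.py <<'E'
import sys
from h import *
from plant import r
im,d,m,s=pickle.load(open(sys.argv[1]+'.pkl','rb')); ztop=float(sys.argv[2])
W=cloud(d,m); hsv=cv2.cvtColor(im,cv2.COLOR_RGB2HSV)
mk=((hsv[...,0]<22)&(hsv[...,1]>140)&(hsv[...,2]>120)).astype(np.uint8)
mk[245:]=0
n,l,st,c=cv2.connectedComponentsWithStats(mk); i=1+np.argmax(st[1:,4]); mk=cv2.morphologyEx((l==i).astype(np.uint8),cv2.MORPH_CLOSE,np.ones((9,9)))>0
P=W[mk]; z=P[:,2]; print('z pct',np.percentile(z,[5,25,50,75,95]).round(4))
A=np.c_[P[:,:2]-P[:,:2].mean(0),np.ones(len(P))]; g=abs(z-np.median(z))<.004; print('plane',np.linalg.lstsq(A[g],z[g],rcond=None)[0].round(4))
# intersect rays with plane z=ztop
o=m['pose'][:3,3]; rays=P-o; Q=o+rays*((ztop-o[2])/rays[:,2])[:,None]
print('ray-rect',rect(Q)); print('depth-rect',rect(P[g]), 'mean',Q.mean(0))
print('tcp now'); pose(r.get_state())
E
python3 lid.py w1 0.061
```

```text
z pct [0.0597 0.0604 0.0609 0.0613 0.062 ]
plane [ 0.0014 -0.0021  0.0608]
ray-rect ((464.6051330566406, -214.0484619140625), (57.395320892333984, 35.531131744384766), 71.16436767578125)
depth-rect ((464.5404052734375, -214.25762939453125), (58.026275634765625, 35.635345458984375), 71.17292022705078) mean [nan nan nan]
tcp now
t 1.75 p [ 0.4615 -0.2135  0.2396] yang -20.23 z [-0.0015 -0.0013 -1.    ] F [ 0.39  0.02 -0.55] op 0.4405lid.py:12: RuntimeWarning: divide by zero encountered in divide
  o=m['pose'][:3,3]; rays=P-o; Q=o+rays*((ztop-o[2])/rays[:,2])[:,None]
lid.py:12: RuntimeWarning: invalid value encountered in multiply
  o=m['pose'][:3,3]; rays=P-o; Q=o+rays*((ztop-o[2])/rays[:,2])[:,None]
```

```bash
python3 - <<'E'
s=open('lid.py').read()
s=s.replace("n,l,st","mk=cv2.morphologyEx(mk,cv2.MORPH_CLOSE,np.ones((7,7)));mk[d==0]=0\nn,l,st").replace("np.ones((9,9)))>0","np.ones((9,9)))>0\nmk&=d>0")
s=s.replace("print('tcp now')","""cc=np.median(P[g],0); c=rect(P[g][:,:]); 
for k in (-1,1): pass
print('tcp now')""").replace("P=W[mk]; z","print(cv2.boundingRect(mk.astype(np.uint8)));P=W[mk]; z")
open('lid.py','w').write(s)
E
python3 lid.py w1 0.061
python3 -c "
from h import *
from plant import r
s=r.get_state();plan(s,[.4645,-.214,.098],-19)"
```

```text
(257, 141, 58, 90)
z pct [0.0597 0.0604 0.0608 0.0613 0.062 ]
plane [-0.0005 -0.0024  0.0608]
ray-rect ((464.5621337890625, -213.51747131347656), (79.2486801147461, 47.737850189208984), 71.19639587402344)
depth-rect ((464.3660583496094, -214.11180114746094), (79.17630767822266, 48.036041259765625), 71.16129302978516) mean [ 0.46529902 -0.21227     0.061     ]
tcp now
t 1.75 p [ 0.4615 -0.2135  0.2396] yang -20.23 z [-0.0015 -0.0013 -1.    ] F [ 0.39  0.02 -0.55] op 0.4405
d [0.014 0.051 2.359] a [-0.009  0.017 -0.206]
```

servo_tool([
  {"dx":0,"dy":0.03,"dz":0.4,"ax":0,"ay":0,"az":-0.1,"hand":0},
  {"dx":0.01,"dy":0.05,"dz":1.0,"ax":0,"ay":0,"az":-0.2,"hand":0},
  {"dx":0.01,"dy":0.05,"dz":1.6,"ax":0,"ay":0.02,"az":-0.2,"hand":0},
  {"dx":0.01,"dy":0.05,"dz":2.1,"ax":0,"ay":0.02,"az":-0.2,"hand":0},
  {"dx":0.01,"dy":0.05,"dz":2.36,"ax":0,"ay":0.02,"az":-0.2,"hand":0},
  {"dx":0.01,"dy":0.05,"dz":2.36,"ax":0,"ay":0.02,"az":-0.2,"hand":0},
  {"dx":0.01,"dy":0.05,"dz":2.36,"ax":0,"ay":0.02,"az":-0.2,"hand":0},
])

```text
clock: 2.62
tool_pos: [0.466, -0.2128, 0.0987]
eef_rot: [0.814, 0.582, 0.001, -0.0]
contact_force: [-0.3, -1.0, -0.8]
opening: 0.005
```

```bash
python3 -c "
from h import *
from plant import r
s=r.get_state();pose(s);plan(s,[.4645,-.214,.088],-19)"
```

```text
t 2.625 p [ 0.466  -0.2128  0.0987] yang -18.88 z [ 0.0014  0.0012 -1.    ] F [-0.32 -1.01 -0.83] op 0.4405
d [-0.028 -0.017  0.179] a [ 0.009 -0.015  0.019]
```

servo_tool([
  {"dx":-0.02,"dy":-0.01,"dz":0.08,"ax":0,"ay":-0.01,"az":0,"hand":0},
  {"dx":-0.02,"dy":-0.01,"dz":0.16,"ax":0,"ay":-0.01,"az":0,"hand":0},
  {"dx":-0.02,"dy":-0.01,"dz":0.2,"ax":0,"ay":-0.01,"az":0,"hand":0},
  {"dx":-0.02,"dy":-0.01,"dz":0.23,"ax":0,"ay":-0.01,"az":0,"hand":0},
  {"dx":-0.02,"dy":-0.01,"dz":0.23,"ax":0,"ay":-0.01,"az":0,"hand":0},
])

```text
clock: 3.25
tool_pos: [0.4659, -0.2128, 0.0847]
eef_rot: [0.813, 0.582, 0.001, 0.0]
contact_force: [0.7, 0.6, 2.6]
opening: 0.003
```

servo_tool([
  {"dx":0,"dy":0,"dz":0.02,"ax":0,"ay":0,"az":0,"hand":0},
  {"dx":0,"dy":0,"dz":0.02,"ax":0,"ay":0,"az":0,"hand":0},
])

```text
clock: 3.5
tool_pos: [0.4665, -0.213, 0.0836]
eef_rot: [0.813, 0.582, 0.001, 0.001]
contact_force: [1.5, -0.8, 4.5]
opening: 0.005
```

servo_tool([
  {"dx":0,"dy":0,"dz":0.02,"ax":0,"ay":0,"az":0,"hand":0},
  {"dx":0,"dy":0,"dz":0.03,"ax":0,"ay":0,"az":0,"hand":0},
])

```text
clock: 3.75
tool_pos: [0.4652, -0.2126, 0.0813]
eef_rot: [0.813, 0.582, 0.0, -0.0]
contact_force: [0.1, 0.4, 1.0]
opening: 0.007
```

servo_tool([
  {"dx":0,"dy":0,"dz":0.02,"ax":0,"ay":0,"az":0,"hand":0},
  {"dx":0,"dy":0,"dz":0.03,"ax":0,"ay":0,"az":0,"hand":0},
])

```text
clock: 4.0
tool_pos: [0.4651, -0.2125, 0.0804]
eef_rot: [0.813, 0.582, 0.0, -0.0]
contact_force: [-2.6, 1.3, 19.1]
opening: 0.003
```

servo_tool([
  {"dx":0,"dy":0,"dz":0.01,"ax":0,"ay":0,"az":0,"hand":0},
  {"dx":0,"dy":0,"dz":0.01,"ax":0,"ay":0,"az":0,"hand":0},
])

```text
clock: 4.25
tool_pos: [0.4651, -0.2125, 0.0804]
eef_rot: [0.813, 0.582, 0.0, 0.0]
contact_force: [-2.5, 1.8, 20.1]
opening: 0.005
```

servo_tool([
  {"dx":0,"dy":0,"dz":-0.1,"ax":0,"ay":0,"az":0,"hand":0},
  {"dx":0,"dy":0,"dz":-0.6,"ax":0,"ay":0,"az":0,"hand":88},
  {"dx":0,"dy":0,"dz":-1.3,"ax":0,"ay":0,"az":0,"hand":88},
  {"dx":0,"dy":0,"dz":-1.8,"ax":0,"ay":0,"az":0,"hand":88},
  {"dx":0,"dy":0,"dz":-2.0,"ax":0,"ay":0,"az":0,"hand":88},
  {"dx":0,"dy":0,"dz":-2.0,"ax":0,"ay":0,"az":0,"hand":88},
  {"dx":0,"dy":0,"dz":-2.0,"ax":0,"ay":0,"az":0,"hand":88},
])

```text
clock: 5.12
tool_pos: [0.4644, -0.2126, 0.1977]
eef_rot: [0.813, 0.582, -0.0, -0.001]
contact_force: [1.0, -0.8, 0.3]
opening: 0.661
```

```bash
python3 snap.py w2 wrist;  python3 snap.py s2 scene; python3 lid.py w2 .055; python3 -c "
from h import *
im,d,m,s=pickle.load(open('s2.pkl','rb')); cv2.imwrite('pics/s2c.png',cv2.resize(im[165:245,300:430,::-1],None,fx=6,fy=6,interpolation=cv2.INTER_CUBIC))"
```

```text
t 5.125 p [ 0.4644 -0.2126  0.1977] yang -18.78 z [-0.0019  0.0016 -1.    ] F [ 0.99 -0.77  0.26] op 58.2341
t 5.175 p [ 0.4644 -0.2125  0.1976] yang -18.77 z [-0.002   0.0017 -1.    ] F [ 0.19 -0.79 -0.76] op 62.90339999999999
(252, 150, 65, 95)
z pct [0.054  0.0547 0.0552 0.0557 0.0563]
plane [ 0.0012 -0.0015  0.0552]
ray-rect ((465.5069274902344, -211.5391845703125), (74.58651733398438, 48.378849029541016), 71.44314575195312)
depth-rect ((465.51385498046875, -211.5226287841797), (74.0169677734375, 48.78064727783203), 71.91056060791016) mean [ 0.46693744 -0.20672137  0.055     ]
tcp now
t 5.225 p [ 0.4645 -0.2125  0.1977] yang -18.77 z [-0.0019  0.0018 -1.    ] F [ 0.23 -0.81  0.38] op 66.1631
```

View pics/w2.png

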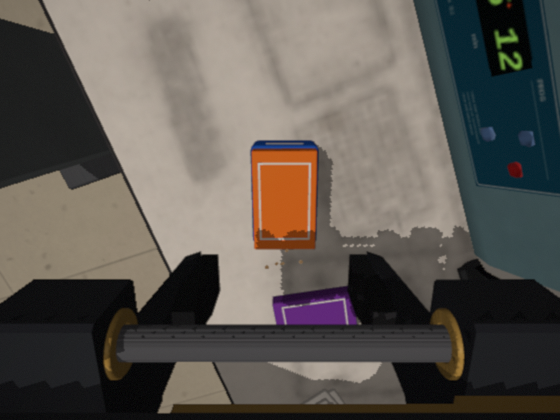

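View pics/s2c.png

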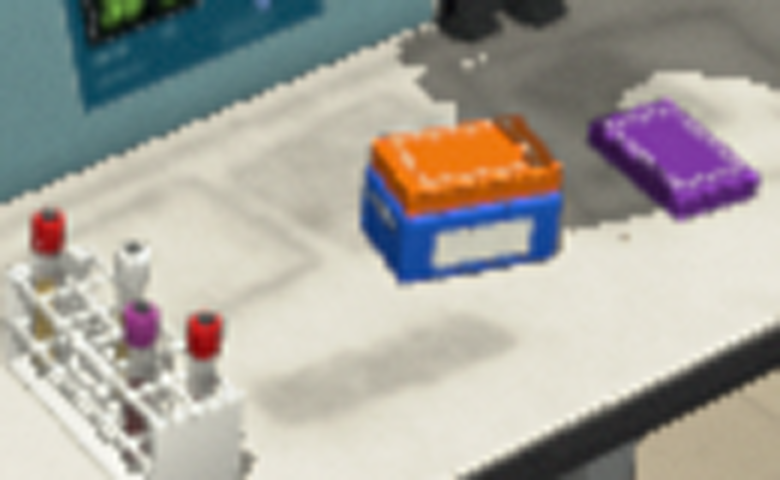

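The lid top now measures 0.0552 (it was 0.061). It is level, with its rim on the shoulder and no white neck showing. Next I'll descend to grip the blue sides.

```bash
python3 -c "
from h import *
from plant import r
s=r.get_state();pose(s);plan(s,[.4647,-.2137,.031],-18.8)"
```

```text
t 5.225 p [ 0.4645 -0.2125  0.1977] yang -18.77 z [-0.0019  0.0018 -1.    ] F [ 0.23 -0.81  0.38] op 66.1631
d [-0.021  0.016  2.779] a [-0.022 -0.01   0.005]
```

servo_tool([
  {"dx":-0.01,"dy":0.01,"dz":0.3,"ax":-0.02,"ay":-0.01,"az":0,"hand":88},
  {"dx":-0.02,"dy":0.01,"dz":0.9,"ax":-0.02,"ay":-0.01,"az":0,"hand":88},
  {"dx":-0.02,"dy":0.01,"dz":1.5,"ax":-0.02,"ay":-0.01,"az":0,"hand":88},
  {"dx":-0.02,"dy":0.01,"dz":1.5,"ax":-0.02,"ay":-0.01,"az":0,"hand":88},
])

```text
clock: 5.72
tool_pos: [0.4635, -0.2132, 0.1065]
eef_rot: [0.813, 0.583, -0.001, -0.002]
contact_force: [0.2, 0.6, 0.3]
opening: 0.998
```

```bash
python3 -c "
from h import *
from plant import r
s=r.get_state();pose(s);plan(s,[.4647,-.2137,.031],-18.8)"
```

```text
t 5.725 p [ 0.4635 -0.2132  0.1065] yang -18.73 z [-4.e-03  9.e-04 -1.e+00] F [0.22 0.58 0.32] op 87.9238
d [-1.000e-03  2.700e-02  1.258e+00] a [-0.039  0.004  0.011]
```

servo_tool([
  {"dx":0,"dy":0.02,"dz":0.4,"ax":0,"ay":0,"az":0,"hand":88},
  {"dx":0,"dy":0.02,"dz":0.8,"ax":0,"ay":0,"az":0,"hand":88},
  {"dx":0,"dy":0.02,"dz":1.1,"ax":0,"ay":0,"az":0,"hand":88},
  {"dx":0,"dy":0.02,"dz":1.25,"ax":0,"ay":0,"az":0,"hand":88},
  {"dx":0,"dy":0.02,"dz":1.25,"ax":0,"ay":0,"az":0,"hand":88},
  {"dx":0,"dy":0.02,"dz":1.25,"ax":0,"ay":0,"az":0,"hand":88},
])

```text
clock: 6.48
tool_pos: [0.4671, -0.2147, 0.0348]
eef_rot: [0.813, 0.582, 0.001, 0.001]
contact_force: [0.4, 0.6, 0.3]
opening: 0.997
```

```bash
python3 -c "
from h import *
from plant import r
s=r.get_state();pose(s);plan(s,[.4647,-.2137,.031],-18.8)"
```

```text
t 6.475 p [ 0.4671 -0.2147  0.0348] yang -18.8 z [ 0.0033 -0.0011 -1.    ] F [0.39 0.59 0.33] op 87.83569999999999
d [ 0.002 -0.044  0.062] a [ 0.033 -0.     0.   ]
```

servo_tool([
  {"dx":0,"dy":-0.02,"dz":0.03,"ax":0.01,"ay":0,"az":0,"hand":88},
  {"dx":0,"dy":-0.02,"dz":0.05,"ax":0.01,"ay":0,"az":0,"hand":60},
  {"dx":0,"dy":-0.02,"dz":0.05,"ax":0.01,"ay":0,"az":0,"hand":58},
  {"dx":0,"dy":-0.02,"dz":0.05,"ax":0.01,"ay":0,"az":0,"hand":40},
  {"dx":0,"dy":-0.02,"dz":0.05,"ax":0.01,"ay":0,"az":0,"hand":40},
  {"dx":0,"dy":-0.02,"dz":0.05,"ax":0.01,"ay":0,"az":0,"hand":40},
  {"dx":0,"dy":-0.02,"dz":0.05,"ax":0.01,"ay":0,"az":0,"hand":40},
  {"dx":0,"dy":-0.02,"dz":0.05,"ax":0.01,"ay":0,"az":0,"hand":40},
], newtons=30)

```text
clock: 7.48
tool_pos: [0.4652, -0.214, 0.0309]
eef_rot: [0.813, 0.582, 0.0, 0.0]
contact_force: [-0.3, 0.4, 1.3]
opening: 0.603
```

```bash
python3 -c "
from h import *
from plant import r
s=r.get_state();pose(s);print(s['moment'])"; python3 snap.py w3 wrist;python3 snap.py w3 wrist
```

```text
t 7.475 p [ 0.4652 -0.214   0.0309] yang -18.79 z [ 5.e-04 -4.e-04 -1.e+00] F [-0.33  0.41  1.28] op 53.1243
[0.04466662 0.23744312 0.02503743]
t 7.475 p [ 0.4652 -0.214   0.0309] yang -18.79 z [ 5.e-04 -4.e-04 -1.e+00] F [-0.33  0.41  1.28] op 53.1243
t 7.525 p [ 0.4652 -0.214   0.0309] yang -18.78 z [ 4.e-04 -4.e-04 -1.e+00] F [-0.48  0.71  0.71] op 53.212399999999995
```

View pics/w3.png

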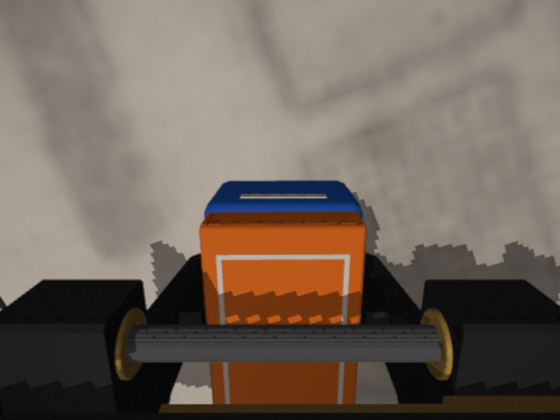

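The jaws are on the blue sides (opening 53 mm) with the lid level between them. Now the straight lift.

servo_tool([
  {"dx":0,"dy":0,"dz":-0.1,"ax":0,"ay":0,"az":0,"hand":40},
  {"dx":0,"dy":0,"dz":-0.4,"ax":0,"ay":0,"az":0,"hand":40},
  {"dx":0,"dy":0,"dz":-0.8,"ax":0,"ay":0,"az":0,"hand":40},
  {"dx":0,"dy":0,"dz":-1.2,"ax":0,"ay":0,"az":0,"hand":40},
  {"dx":0,"dy":0,"dz":-1.6,"ax":0,"ay":0,"az":0,"hand":40},
  {"dx":0,"dy":0,"dz":-2.0,"ax":0,"ay":0,"az":0,"hand":40},
  {"dx":0,"dy":0,"dz":-2.35,"ax":0,"ay":0,"az":0,"hand":40},
  {"dx":0,"dy":0,"dz":-2.5,"ax":0,"ay":0,"az":0,"hand":40},
  {"dx":0,"dy":0,"dz":-2.5,"ax":0,"ay":0,"az":0,"hand":40},
])

```text
clock: 8.7
tool_pos: [0.4655, -0.2142, 0.1812]
eef_rot: [0.813, 0.582, 0.001, 0.001]
contact_force: [0.1, 0.5, -2.8]
opening: 0.614
```

```bash
python3 snap.py w4 wrist;python3 snap.py s4 scene; python3 -c "
from h import *
from plant import r
s=r.get_state();plan(s,[.449,.2985,.181],17.1)
im,d,m,s=pickle.load(open('s4.pkl','rb')); cv2.imwrite('pics/s4c.png',cv2.resize(im[120:250,280:450,::-1],None,fx=4,fy=4,interpolation=cv2.INTER_CUBIC))"
```

```text
t 8.7 p [ 0.4655 -0.2142  0.1812] yang -18.8 z [ 1.9e-03 -7.0e-04 -1.0e+00] F [ 0.07  0.46 -2.78] op 54.093399999999995
t 8.75 p [ 0.4651 -0.2141  0.1807] yang -18.79 z [ 8.e-04 -4.e-04 -1.e+00] F [ 0.13  0.44 -2.68] op 53.476699999999994
d [ 8.001 -3.001 -0.013] a [-1.000e-03  2.000e-03 -5.981e+00]
```

View pics/s4c.png

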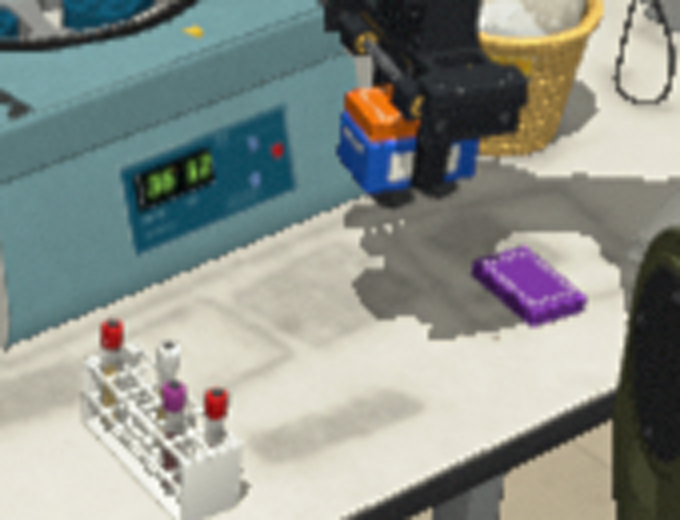

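View pics/w4.png

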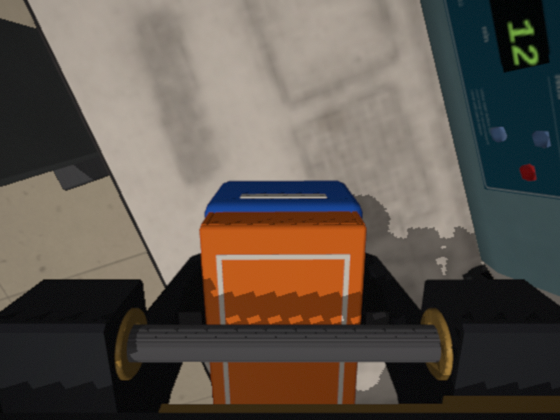

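Run:
```python
from h import *
im,d,m=pickle.load(open('top0.pkl','rb')); W=cloud(d,m)[60:260,160:420]
mk=(W[...,2]>.11)&(W[...,2]<.5)&(W[...,0]>.3); P=W[mk]
for lo,hi in ((-.2,-.1),(-.1,0),(0,.1),(.1,.2),(.2,.4)):
    q=P[(P[:,1]>lo)&(P[:,1]<hi)]; print(lo,hi,np.percentile(q[:,0],[0,1,5]).round(3) if len(q) else None)
```

```text
-0.2 -0.1 [0.621 0.624 0.627]
-0.1 0 [0.618 0.62  0.623]
0 0.1 [0.606 0.617 0.623]
0.1 0.2 None
0.2 0.4 None
```

servo_tool([
  {"dx":0.15,"dy":-0.05,"dz":0,"ax":0,"ay":0,"az":-0.1,"hand":40},
  {"dx":0.5,"dy":-0.2,"dz":0,"ax":0,"ay":0,"az":-0.4,"hand":40},
  {"dx":1.0,"dy":-0.38,"dz":0,"ax":0,"ay":0,"az":-0.75,"hand":40},
  {"dx":1.5,"dy":-0.56,"dz":0,"ax":0,"ay":0,"az":-1.1,"hand":40},
  {"dx":2.0,"dy":-0.75,"dz":0,"ax":0,"ay":0,"az":-1.5,"hand":40},
  {"dx":2.5,"dy":-0.94,"dz":0,"ax":0,"ay":0,"az":-1.9,"hand":40},
  {"dx":3.0,"dy":-1.13,"dz":0,"ax":0,"ay":0,"az":-2.25,"hand":40},
  {"dx":3.5,"dy":-1.31,"dz":0,"ax":0,"ay":0,"az":-2.6,"hand":40},
  {"dx":3.9,"dy":-1.46,"dz":0,"ax":0,"ay":0,"az":-2.9,"hand":40},
  {"dx":4.1,"dy":-1.54,"dz":0,"ax":0,"ay":0,"az":-3.05,"hand":40},
])

```text
clock: 10.05
tool_pos: [0.4566, 0.0508, 0.1805]
eef_rot: [0.709, 0.705, 0.0, -0.0]
contact_force: [-0.4, -0.3, -2.2]
opening: 0.61
```

```bash
python3 -c "
from h import *
from plant import r
s=r.get_state();pose(s);plan(s,[.449,.2985,.181],17.1)"
```

```text
t 10.05 p [0.4566 0.0508 0.1805] yang -0.27 z [ 4.e-04  4.e-04 -1.e+00] F [-0.44 -0.29 -2.16] op 53.74099999999999
d [ 4.128 -0.146 -0.006] a [ 0.005 -0.004 -2.895]
```

servo_tool([
  {"dx":0.3,"dy":0,"dz":0,"ax":0,"ay":0,"az":-0.2,"hand":40},
  {"dx":0.8,"dy":-0.02,"dz":0,"ax":0,"ay":0,"az":-0.7,"hand":40},
  {"dx":1.3,"dy":-0.04,"dz":0,"ax":0,"ay":0,"az":-1.5,"hand":40},
  {"dx":1.8,"dy":-0.06,"dz":0,"ax":0,"ay":0,"az":-2.2,"hand":40},
  {"dx":2.1,"dy":-0.08,"dz":0,"ax":0,"ay":0,"az":-2.7,"hand":40},
  {"dx":2.2,"dy":-0.08,"dz":0,"ax":0,"ay":0,"az":-2.9,"hand":40},
  {"dx":2.2,"dy":-0.08,"dz":0,"ax":0,"ay":0,"az":-2.9,"hand":40},
  {"dx":2.2,"dy":-0.08,"dz":0,"ax":0,"ay":0,"az":-2.9,"hand":40},
])

```text
clock: 11.05
tool_pos: [0.4535, 0.1791, 0.1806]
eef_rot: [0.596, 0.803, -0.001, 0.001]
contact_force: [0.1, -0.9, -2.5]
opening: 0.609
```

```bash
python3 snap.py w5 wrist; python3 -c "
from h import *
from plant import r
s=r.get_state();pose(s);plan(s,[.449,.2985,.181],17.1)"
```

```text
t 11.05 p [0.4535 0.1791 0.1806] yang 16.78 z [ 6.0e-04 -1.9e-03 -1.0e+00] F [ 0.15 -0.86 -2.46] op 53.652899999999995
t 11.1 p [0.4535 0.1793 0.1806] yang 16.8 z [ 8.0e-04 -1.7e-03 -1.0e+00] F [ 0.92 -0.25 -2.54] op 53.8291
d [ 1.924  0.503 -0.009] a [ 0.002  0.017 -0.051]
```

View pics/w5.png

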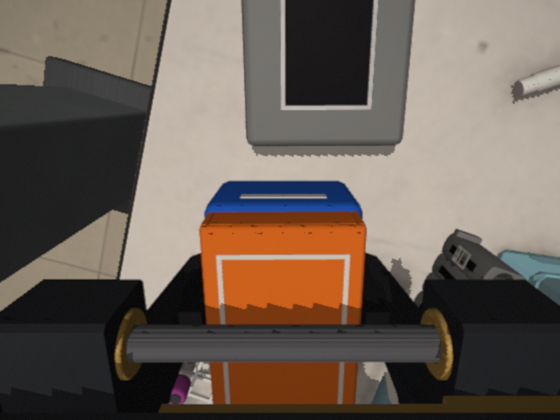

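The reader's near end is at row 145. Its dark window spans columns about 284–371 and its near edge is at row 107. I'll fit the window edges from this picture.

Run:
```python
from h import *
im,d,m,s=pickle.load(open('w5.pkl','rb'))
o=m['pose'][:3,3]
W=cloud(np.ones(d.shape,np.float32),m); rays=W-o; Q=o+rays*((.03-o[2])/rays[...,2])[...,None]
Wd=cloud(d,m); print('reader z',np.median(Wd[60:130,255:275,2]), np.median(Wd[20:90,300:360,2]))
g=im.max(-1).astype(int)
L=[];Rr=[];
for v in range(3,100,3):
    dark=np.where(g[v,270:390]<60)[0]+270
    L.append(Q[v,dark.min()]);Rr.append(Q[v,dark.max()])
N=[]
for u in range(295,365,3):
    dk=np.where(g[60:130,u]<60)[0]+60; N.append(Q[dk.max(),u])
def line(P):
    vx,vy,x,y=cv2.fitLine(np.array(P)[:,:2].astype(np.float32),cv2.DIST_HUBER,0,1e-6,1e-6).ravel(); return np.array([x,y]),np.array([vx,vy])
for P in (L,Rr,N):
    p,v=line(P); print(p.round(4),np.rad2deg(np.arctan2(v[1],v[0])))
pl,vl=line(L);pr,vr=line(Rr);pn,vn=line(N)
vl*=np.sign(vl[1]);vr*=np.sign(vr[1]);v=vl+vr;v/=np.linalg.norm(v);n=np.array([v[1],-v[0]])
mid=(pl+pr)/2; print('width',abs((pr-pl)@n),'ang',np.rad2deg(np.arctan2(v[1],v[0])))
c=mid+v*((pn-mid)@v); print('near mid',c,'centre',c+v*.045)
```

```text
reader z 0.030134651582201383 0.030661714489664316
[0.4263 0.276 ] -73.1183
[0.4804 0.2976] -73.0502
[0.4594 0.2545] 16.757692
width 0.05805362 ang 106.91574
near mid [0.46283215 0.2555242 ] centre [0.4497387 0.2985772]
```

Run:
```python
from h import *
from plant import r
im,d,m,s=pickle.load(open('w5.pkl','rb'))
T=np.eye(4);T[:3,:3]=R.from_quat(s['eef_rot']).as_matrix();T[:3,3]=s['tool_pos']
W=cloud(d,m); Q=(W-T[:3,3])@T[:3,:3]  # tool coords
mk=(d>0)&(abs(Q[...,2]-(-.0235))<.006)&(abs(Q[...,1])<.04); hsv=cv2.cvtColor(im,cv2.COLOR_RGB2HSV)
mk&=(hsv[...,0]<22)&(hsv[...,1]>140)
mk[315:]=0
P=Q[mk]; print(P.min(0),P.max(0),np.percentile(P,[1,50,99],axis=0).round(4))
A=np.c_[P[:,:2]-[.02,0],np.ones(len(P))];print('plane',np.linalg.lstsq(A,P[:,2],rcond=None)[0])
s=r.get_state();plan(s,[.4495,.298,.181],16.9)
```

```text
[ 0.00901943 -0.02494222 -0.02673077] [ 0.03998729  0.02471254 -0.0175043 ] [[ 0.0104 -0.0238 -0.0255]
 [ 0.0265 -0.     -0.0242]
 [ 0.0396  0.0237 -0.0184]]
plane [ 0.04502422  0.00054904 -0.02422369]
d [ 1.914  0.508 -0.009] a [ 0.002  0.017 -0.017]
```

servo_tool([
  {"dx":0.2,"dy":0.05,"dz":0,"ax":0,"ay":0,"az":0,"hand":40},
  {"dx":0.6,"dy":0.16,"dz":0,"ax":0,"ay":0,"az":0,"hand":40},
  {"dx":1.1,"dy":0.3,"dz":0,"ax":0,"ay":0.01,"az":-0.02,"hand":40},
  {"dx":1.6,"dy":0.42,"dz":0,"ax":0,"ay":0.01,"az":-0.02,"hand":40},
  {"dx":1.85,"dy":0.5,"dz":0,"ax":0,"ay":0.01,"az":-0.02,"hand":40},
  {"dx":1.91,"dy":0.51,"dz":0,"ax":0,"ay":0.01,"az":-0.02,"hand":40},
  {"dx":1.91,"dy":0.51,"dz":0,"ax":0,"ay":0.01,"az":-0.02,"hand":40},
  {"dx":1.91,"dy":0.51,"dz":0,"ax":0,"ay":0.01,"az":-0.02,"hand":40},
])

```text
clock: 12.1
tool_pos: [0.4496, 0.2976, 0.1805]
eef_rot: [0.595, 0.804, -0.0, 0.0]
contact_force: [1.0, -0.2, -1.9]
opening: 0.605
```

```bash
python3 -c "
from h import *
from plant import r
s=r.get_state();pose(s);plan(s,[.4495,.298,.0763],16.9)"
```

```text
t 12.1 p [0.4496 0.2976 0.1805] yang 16.94 z [ 5.e-04 -1.e-03 -1.e+00] F [ 0.98 -0.22 -1.86] op 53.30049999999999
d [ 0.008 -0.     1.737] a [0.002 0.01  0.006]
```

Descending to about 10 mm above the hover height first, to check before the last bit.

servo_tool([
  {"dx":0,"dy":0,"dz":0.2,"ax":0,"ay":0,"az":0,"hand":40},
  {"dx":0,"dy":0,"dz":0.5,"ax":0,"ay":0,"az":0,"hand":40},
  {"dx":0,"dy":0,"dz":0.8,"ax":0,"ay":0,"az":0,"hand":40},
  {"dx":0,"dy":0,"dz":1.1,"ax":0,"ay":0,"az":0,"hand":40},
  {"dx":0,"dy":0,"dz":1.35,"ax":0,"ay":0,"az":0,"hand":40},
  {"dx":0,"dy":0,"dz":1.5,"ax":0,"ay":0,"az":0,"hand":40},
  {"dx":0,"dy":0,"dz":1.57,"ax":0,"ay":0,"az":0,"hand":40},
  {"dx":0,"dy":0,"dz":1.57,"ax":0,"ay":0,"az":0,"hand":40},
  {"dx":0,"dy":0,"dz":1.57,"ax":0,"ay":0,"az":0,"hand":40},
])

```text
clock: 13.22
tool_pos: [0.4497, 0.2995, 0.0869]
eef_rot: [0.595, 0.804, 0.001, 0.0]
contact_force: [-0.3, 1.0, -2.8]
opening: 0.61
```

```bash
python3 snap.py w6 wrist; python3 snap.py s6 scene; python3 -c "
from h import *
from plant import r
s=r.get_state();pose(s);plan(s,[.4495,.298,.0763],16.9)
im,d,m,s=pickle.load(open('s6.pkl','rb')); cv2.imwrite('pics/s6c.png',cv2.resize(im[180:310,170:350,::-1],None,fx=4,fy=4,interpolation=cv2.INTER_CUBIC))"
```

```text
t 13.225 p [0.4497 0.2995 0.0869] yang 17.03 z [ 0.0014  0.0012 -1.    ] F [-0.27  1.01 -2.79] op 53.74099999999999
t 13.275 p [0.4497 0.2994 0.087 ] yang 17.03 z [ 0.0015  0.0012 -1.    ] F [ 0.58  1.25 -2.4 ] op 53.917199999999994
t 13.325 p [0.4496 0.2995 0.0869] yang 17.03 z [ 0.0014  0.0012 -1.    ] F [ 0.1  -0.21 -2.15] op 53.652899999999995
d [-0.023 -0.01   0.177] a [ 0.016 -0.007  0.021]
```

View pics/w6.png

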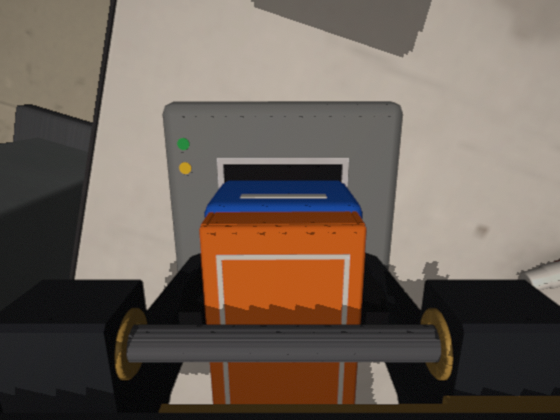

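View pics/s6c.png

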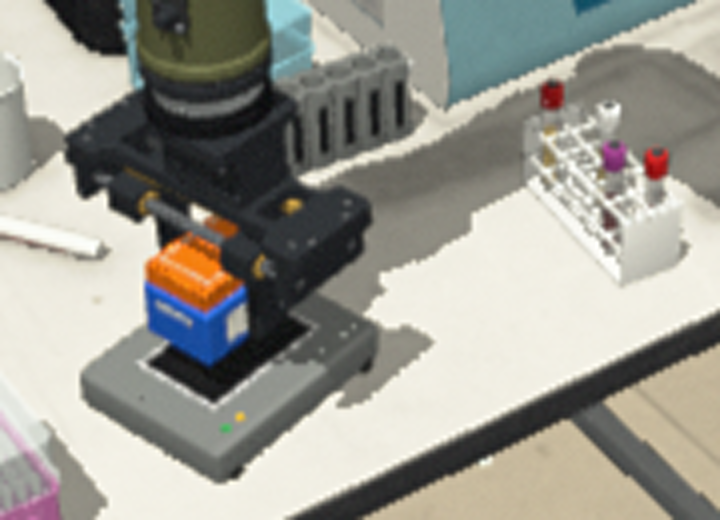

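The window's far edge shows at row ~164, columns 223–343, centred on the box's column of 283. I'll measure the far edge.

Run:
```python
from h import *
im,d,m,s=pickle.load(open('w6.pkl','rb'))
o=m['pose'][:3,3]
W=cloud(np.ones(d.shape,np.float32),m); rays=W-o; Q=o+rays*((.03-o[2])/rays[...,2])[...,None]
g=im.max(-1).astype(int)
print('reader z',np.median(cloud(d,m)[115:150,230:340,2]))
N=[];
for u in range(230,338,4):
    dk=np.where(g[155:180,u]<50)[0]+155; N.append(Q[dk.min(),u,:2])
L=[];Rr=[]
for v in range(167,180,2):
    dk=np.where(g[v,212:356]<50)[0]+212; L.append(Q[v,dk.min(),:2]);Rr.append(Q[v,dk.max(),:2])
N=np.array(N);v=np.polyfit(N[:,0],N[:,1],1);print('far edge ang',np.rad2deg(np.arctan(v[0])),N.mean(0))
ax=np.array([np.cos(np.deg2rad(106.9)),np.sin(np.deg2rad(106.9))]); n=np.array([ax[1],-ax[0]])
mid=(np.mean(L,0)+np.mean(Rr,0))/2; print('width',(np.mean(Rr,0)-np.mean(L,0))@n)
c=n*(mid@n)+ax*(N.mean(0)@ax-.045); print('centre',c)
t=s['tool_pos'][:2]; print('off along,across',(c-t)@ax,(c-t)@n)
# lid top level in world
Wd=cloud(d,m); h=cv2.cvtColor(im,cv2.COLOR_RGB2HSV); mk=(h[...,0]<22)&(h[...,1]>140)&(d>0); mk[315:]=0; mk[:232]=0
P=Wd[mk]; P=P[abs(P[:,2]-np.median(P[:,2]))<.002]; a=(P[:,:2]-P[:,:2].mean(0)); print(np.linalg.lstsq(np.c_[a@ax,a@n,np.ones(len(a))],P[:,2],rcond=None)[0])
```

```text
reader z 0.03012349303860104
far edge ang 16.991718967616233 [0.43669584 0.34006388]
width 0.05865043072185782
centre [0.44995792 0.2970621 ]
off along,across -0.0024118893724029956 -0.00041115677148421747
[0.00360025 0.00064165 0.11118013]
```

servo_tool([
  {"dx":-0.01,"dy":0,"dz":0.05,"ax":0.01,"ay":0,"az":0.01,"hand":40},
  {"dx":-0.02,"dy":0,"dz":0.12,"ax":0.01,"ay":0,"az":0.01,"hand":40},
  {"dx":-0.02,"dy":0,"dz":0.17,"ax":0.01,"ay":0,"az":0.01,"hand":40},
  {"dx":-0.02,"dy":0,"dz":0.17,"ax":0.01,"ay":0,"az":0.01,"hand":40},
  {"dx":-0.02,"dy":0,"dz":0.17,"ax":0.01,"ay":0,"az":0.01,"hand":40},
  {"dx":-0.02,"dy":0,"dz":0.17,"ax":0.01,"ay":0,"az":0.01,"hand":40},
  {"dx":-0.02,"dy":0,"dz":0.17,"ax":0.01,"ay":0,"az":0.01,"hand":40},
  {"dx":-0.02,"dy":0,"dz":0.17,"ax":0.01,"ay":0,"az":0.01,"hand":40},
])

```text
clock: 14.32
tool_pos: [0.4498, 0.2981, 0.0764]
eef_rot: [0.595, 0.804, 0.0, -0.0]
contact_force: [-0.4, 0.4, -2.9]
opening: 0.609
```

```bash
python3 snap.py s7 scene; python3 snap.py t7 top; python3 snap.py w7 wrist; python3 -c "
from h import *
from plant import r
s=r.get_state();pose(s);plan(s,[.4498,.2977,.0763],16.95);print(abs(s['qd']).max())
im,d,m,s=pickle.load(open('s7.pkl','rb')); cv2.imwrite('pics/s7c.png',cv2.resize(im[190:310,170:350,::-1],None,fx=4,fy=4,interpolation=cv2.INTER_CUBIC))
h=cv2.cvtColor(im,cv2.COLOR_RGB2HSV);P=cloud(d,m);mk=(h[...,0]>105)&(h[...,0]<125)&(h[...,1]>150)&(P[...,2]<.12)&(abs(P[...,0]-.45)<.08)&(abs(P[...,1]-.3)<.08);q=P[mk];print('blue z',np.percentile(q[:,2],[0,2,98,100]).round(4))"
```

```text
t 14.325 p [0.4498 0.2981 0.0764] yang 16.97 z [-2.e-04  3.e-04 -1.e+00] F [-0.41  0.35 -2.89] op 53.652899999999995
t 14.375 p [0.4498 0.2981 0.0764] yang 16.98 z [-1.e-04  3.e-04 -1.e+00] F [ 0.18  0.17 -2.29] op 53.30049999999999
t 14.425 p [0.4498 0.2982 0.0764] yang 16.97 z [-2.e-04  4.e-04 -1.e+00] F [ 1.45 -0.34 -2.97] op 53.74099999999999
t 14.475 p [0.4498 0.2982 0.0763] yang 16.98 z [-3.e-04  3.e-04 -1.e+00] F [ 0.52  0.19 -2.43] op 54.0053
d [-0.008 -0.002  0.   ] a [-0.001 -0.004  0.004]
0.0012840667090933816
blue z [0.0287 0.0304 0.0875 0.0895]
```

View pics/s7c.png

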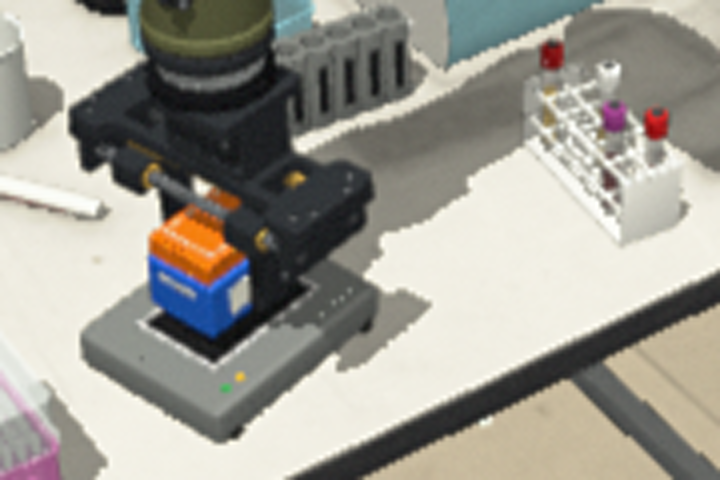

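View pics/t7.png

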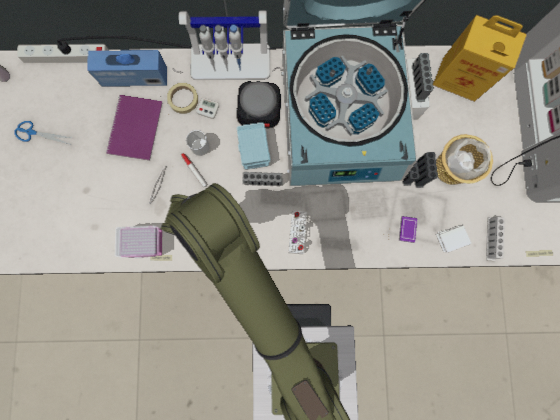

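Run:
```python
from h import *
im,d,m,s=pickle.load(open('s7.pkl','rb'))
h=cv2.cvtColor(im,cv2.COLOR_RGB2HSV);P=cloud(d,m);mk=(h[...,0]>105)&(h[...,0]<125)&(h[...,1]>150)&(P[...,2]<.12)&(abs(P[...,0]-.45)<.08)&(abs(P[...,1]-.3)<.08)
print(np.histogram(P[mk][:,2],np.arange(.028,.1,.004)))
im,d,m,s=pickle.load(open('w7.pkl','rb'))
h=cv2.cvtColor(im,cv2.COLOR_RGB2HSV);P=cloud(d,m);mk=(h[...,0]<22)&(h[...,1]>140)&(d>0);mk[315:]=0;mk[:232]=0
print('lid top',np.median(P[mk][:,2]),'reader',np.median(P[120:150,240:330,2]))
a,_,ma=pickle.load(open('top0.pkl','rb'));b=pickle.load(open('t7.pkl','rb'))[0]
for nm,(u0,v0,u1,v1) in dict(rack=(286,206,316,256),tips=(112,224,160,262),cass=(240,168,286,188)).items():
    A=cv2.cvtColor(a[v0:v1,u0:u1],cv2.COLOR_RGB2GRAY).astype(np.float32);B=cv2.cvtColor(b[v0:v1,u0:u1],cv2.COLOR_RGB2GRAY).astype(np.float32)
    print(nm,cv2.phaseCorrelate(A,B))
```

```text
(array([13,  9,  0,  1,  3, 11, 28, 21, 27, 23, 16, 15, 19, 29, 22,  4,  0]), array([0.028, 0.032, 0.036, 0.04 , 0.044, 0.048, 0.052, 0.056, 0.06 ,
       0.064, 0.068, 0.072, 0.076, 0.08 , 0.084, 0.088, 0.092, 0.096]))
lid top 0.10056336797026982 reader 0.030121726531445445
rack ((-0.39530096589565034, -0.3790788392356248), 0.6743775536219279)
tips ((-0.058263822672945054, 0.04861271197978567), 1.0065640810877086)
cass ((-0.018949058538769492, -0.08361964914377218), 1.010544523348411)
```

```bash
python3 -c "
from plant import r
print(r.finish_job())"
```

```text
the job is handed in; nothing more can be done
None
```

The lid is pressed home, and the closed box is held over the tag reader's window, about 15 mm up. I handed the job in at 14.5 s.

- **Lid:** I pressed it at its centre with closed fingertips, up to about 20 N. Its top dropped from 61 mm to 55 mm above the bench, level within about 0.2°, with no white neck showing.
- **Carry:** I gripped the blue sides at 30 N and lifted the underside to about 150 mm. The tube caps reach about 92 mm, so it passed clear over them.
- **Hover:** The lid top reads 100.6 mm and the reader top 30.1 mm, so the gap is about 15.4 mm. The tool is vertical, and its jaw direction is 16.97° against the window's 16.9–17.0°. The jaws are about 0.5 mm from my combined estimate of the window centre. Force at the end was only the box's weight.

**Checks that disagreed:**
- My window-centre estimates from different views differed by up to about 1.5 mm along the window's length.
- The scene camera put the box about 2 mm higher than the wrist camera did, which is about its calibration error.
- The image comparison showed the rack shifted by 0.4 px (about 1 mm), probably from the arm's new shadow on it. The cassette and tip box showed no shift, and the tubes look undisturbed.

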